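# Sweep the dose-rack lids shut

### The job

The five flip lids of the curved coffee-dose rack stand open. Run the fingertips gently along the row in one sweep, from the robot's right-hand end to its left, folding each lid down until it lies flat shut before the next, and do not raise the hand from the row until the last one is shut. Nothing needs gripping; leave the cup, the mug and the tamper where they stand and finish with the hand clear.

Things in the scene. Friction and masses are not known exactly. Their poses are not given: they have to be found in the camera images.
- rack: Curved wooden rack fixed to the counter: five open dose boxes (46 mm across the row, 47 along it, tops 50 mm high) in an arc, each with a plain steel flip lid; foot board 66 mm wide, 8 high. Origin on the counter under box 3; z up, y along the row towards box 5, x away from the arc's centre, which is at the rack's (-300, 0) mm. Yaw within 0.4 rad of 0: box 1 is at the robot's right (-y).
- seat1 (a point): Point fixed on the rack: centre of the upper face of lid 1 when shut, 53.5 mm above the counter. Box 1, robot's right-hand end; before it a wooden lead-in slope of the row's width 32 mm long rises from 40 to 52 mm towards the box and ends 30 mm before its centre.
- seat2 (a point): Point fixed on the rack: centre of the upper face of lid 2 when shut, 53.5 mm above the counter. The seats lie on an arc of radius 300 mm about the rack's (-300, 0) mm, 0.1733 rad (52 mm) apart.
- seat3 (a point): Point fixed on the rack: centre of the upper face of lid 3 when shut, 53.5 mm above the counter. Middle of the row, straight above the rack's origin.
- seat4 (a point): Point fixed on the rack: centre of the upper face of lid 4 when shut, 53.5 mm above the counter. The row of boxes is cushioned: pressed from above, boxes and lids give straight down by up to 6 mm (2.5 N per mm, hard after that) and spring back; this point does not follow.
- seat5 (a point): Point fixed on the rack: centre of the upper face of lid 5 when shut, 53.5 mm above the counter. Box 5, robot's left-hand end.
- lid1 (a joint): Hinge angle of lid 1, rad: 0 shut flat, 1.57 upright, 1.85 its rear stop. Steel plate 46 mm across the row, 43 long, 3 thick, free edge 45 mm from the hinge line, on a 12 mm round hinge barrel flush with its upper face when shut. The hinge line crosses the row 22.5 mm before the box's centre, on box 1's side, so all lids fold down away from box 1's end, towards the next box.
- lid2 (a joint): Hinge angle of lid 2, rad: 0 shut flat, 1.57 upright, 1.85 its rear stop. The hinges are slightly stiff: a lid stays at whatever angle it is left and does not fall shut by itself; about 0.3 N at its free edge moves it.
- lid3 (a joint): Hinge angle of lid 3, rad: 0 shut flat, 1.57 upright, 1.85 its rear stop. Lids start at 1.3 to 1.75, free edges up to 94 mm above the counter.
- lid4 (a joint): Hinge angle of lid 4, rad: 0 shut flat, 1.57 upright, 1.85 its rear stop. Same as lid 1.
- lid5 (a joint): Hinge angle of lid 5, rad: 0 shut flat, 1.57 upright, 1.85 its rear stop. Same as lid 1.
- cup_mid (a point): White ceramic cup, 80 mm across, 60 mm high, loose, near the rack, beyond it; the point is on its axis half-way up. Leave alone.
- pitcher_mid (a point): Steel mug with one handle, 72 mm across plus handle, 85 mm high, loose, beyond the rack; the point is on its axis half-way up. Leave alone.
- tamper_mid (a point): Dark steel coffee tamper standing on its 56 mm foot, 74 mm high, loose, on the robot's side of the rack; the point is on its axis half-way up. Leave alone.

How it is judged:
By the outcome, as a careful person would: the job done as asked, in the order asked, and still so for the second after the job is handed in, with the robot touching nothing.
It also fails if it takes over 42 s, if anything falls off the work surface, if the arm or the gripper's body presses on something with over 40 N, if the wrist force passes 120 N, or if a joint passes its speed limit or range.

### The arm

A 6-joint arm with a two-finger parallel gripper is mounted at the origin on the work surface. World frame = base frame: x ahead of the robot, y to its left, z up, the work surface at z = 0. Lengths are in m, angles in rad, forces in N, time in s.
With the tool pointing down it reaches from about 0.375 to 0.9 m from the base axis. Payload 3.1 kg.
Tool frame: the origin (TCP) lies midway between the tips of the shut fingers; the grasp point (between the pads) lies manip.grip_depth behind it (manip.grip_depth is the distance from the TCP to the grasp point, in m); z points along the fingers, y is the direction in which the jaws open and shut (so a half turn about z gives the same grasp; the last joint's range is limited). The gripper opens to 85 mm and grips with 20 to 120 N. Pads are 22 mm wide; open, the fingers measure 114 mm over their backs; the gripper's body (76 mm by 85 mm) begins 54 mm behind the grasp point. The pads swing forward as they close: fully open they stand 13 mm farther back than shut.
Start: joints at [1.161, 0.527, 1.433, -0, 1.181, -0.178], TCP at [0.144, 0.608, 0.231] pointing down, gripper open.
Joint ranges: [-3.08, 3.08], [-0.75, 2.2], [0.22, 2.44], [-1.43, 4.57], [0, 2.65], [-2.85, 2.85]. Speed limits (rad/s): [2.79, 2.79, 3.14, 3.14, 3.14, 3.14].

### API

Orientations are given as a unit quaternion [x, y, z, w].
In Python, from station import manip, vision gives the robot as it stands.
- The arm moves only by the shell command python3 -m crank 'ROWS' [FORCE]. ROWS is JSON, a list of rows, each an object with "grip": the closure, from 0 (fully open) to 1 (shut); "offset": the shift along the tool's x, y, z in mm, a list of three; "angular": the turn, a rotation vector about the tool's x, y, z in degrees, a list of three. A call has 1 to 10 rows; each row is the pose to reach, as a shift and turn from the pose commanded when the call began, along the tool's axes at that moment; what a row does not reach only later rows make up. A row lasts 1/10 s, in which the tool goes at most 50 mm and 8.59 degrees, less where a joint would pass 70% of its speed; a pose out of reach is approached as far as the arm can. A call with a gripper value outside its range is refused whole. The fingers move at their own pace and stop on an object; FORCE is the grip in N (left out, the last holds). Time passes only in rows, so rows that repeat a pose let the fingers close. It gives the time, the measured TCP pose, the force and the opening at its end, in the units of the state.
- manip.sense(): the state, without advancing time (a new reading comes with each control period).
- vision.snapshot(name): name is "side" or "top" or "wrist"; returns a dict with "pixels" (400x640x3 uint8, red, green, blue), "intrinsics" (3x3 intrinsics, pixels), "R" (3x3) and "t" (3): a world point X has camera coordinates R X + t. Camera axes: x right, y down, z forward; pixel columns grow to the right and rows downward; lengths in m; the calibration is good to about 2 mm. A picture is of the moment at which its call begins. There is no depth.
- manip.sign_off(): hands the job in, once; it reports no verdict.
The state is a dict: "t": time; "q": joint angles; "qd": joint speeds; "tau": joint torques, N m; "tcp_pos": TCP position; "tool_rot": TCP orientation; "force": force on the tool from outside, world axes, zero at the start; "ft_torque": the same for the moment, N m; "finger_gap": opening from 0.0 (shut) to 1.0 (fully open).
Only numpy, scipy, OpenCV 4.12 (cv2) and the standard library are available. Lean on these libraries where they do the work, as an engineer would, in place of code of your own. Each camera call takes 0.05 s, during which the arm holds its last target.

## Working session

There is one attempt and no reset: what is moved stays moved. The work goes in short steps, Python scripts to look and compute and a shell command to move; the robot and the scene stay as the last step left them, time stands still between calls to the robot, and variables do not carry over. Pictures are saved under pics/ and viewed, and the job is handed in when it is done.

```bash
ls; mkdir -p pics
python3 - <<'E'
from station import manip, vision
import cv2
s=manip.sense(); print(s, manip.grip_depth)
for n in ("side","top","wrist"):
    d=vision.snapshot(n); cv2.imwrite(f"pics/{n}0.png",d["pixels"][:,:,::-1]); print(n,d["intrinsics"],d["R"],d["t"])
E
```

```text
pics
{'t': 0.0, 'q': array([ 1.16050082e+00,  5.28473686e-01,  1.43395789e+00, -1.07138686e-05,
        1.18138253e+00, -1.78491681e-01]), 'qd': array([-0.00130656, -0.00099615, -0.00139804, -0.00075369, -0.00075066,
        0.00248956]), 'tau': array([-1.63521076e-03, -4.42355025e+01, -1.78025508e+01, -2.45041338e-04,
        8.35453364e-03,  2.66852290e-06]), 'tcp_pos': array([0.14325181, 0.60759927, 0.23031132]), 'tool_rot': array([ 1.15640500e-01,  9.93290512e-01, -1.06437628e-03, -3.17546784e-04]), 'force': array([-0.88083001, -0.21292614,  0.11342   ]), 'ft_torque': array([ 0.01975116, -0.03555872,  0.01656618]), 'finger_gap': 0.9950632008499505} 0.0187
side [[433.34909812   0.         323.02386448]
 [  0.         433.34909812 199.90484153]
 [  0.           0.           1.        ]] [[-0.94300726 -0.33261218  0.01031731]
 [-0.22725039  0.62102201 -0.75012594]
 [ 0.24309375 -0.70971882 -0.66121451]] [0.60366641 0.1797218  0.56498385]
top [[439.39073037   0.         312.78325948]
 [  0.         439.39073037 194.38348149]
 [  0.           0.           1.        ]] [[ 3.38430585e-03 -9.99447864e-01 -3.30531966e-02]
 [-9.94127033e-01  2.12678216e-04 -1.08219207e-01]
 [ 1.08166485e-01  3.32253231e-02 -9.93577420e-01]] [0.05304332 0.62516471 0.82926162]
wrist [[278.05366092   0.         314.75777085]
 [  0.         278.05366092 199.48073561]
 [  0.           0.           1.        ]] [[ 0.23056223  0.97305601 -0.00175058]
 [ 0.93818291 -0.22182112  0.26572206]
 [ 0.25817414 -0.06290784 -0.96404809]] [-0.62294674 -0.0339817   0.37876924]
```

View pics/side0.png

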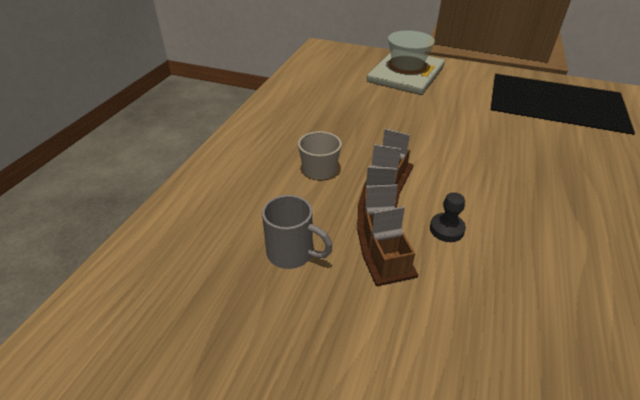

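View pics/top0.png

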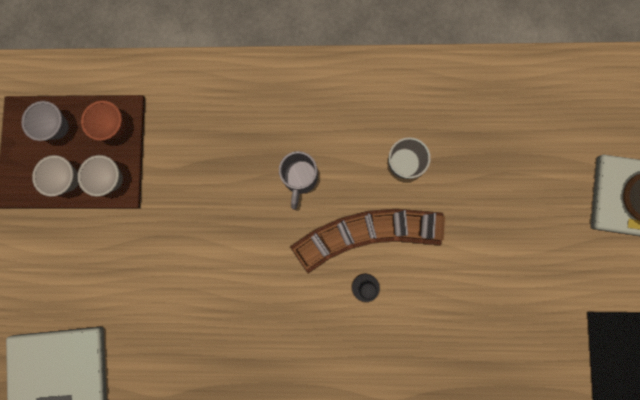

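The top view shows the rack running from (444,228) at the robot's right to (300,255) at its left. The mug is at (298,170), the cup at (408,158) and the tamper at (366,288). I'll enlarge it and segment the rack.

```bash
cat > h.py <<'E'
import numpy as np, cv2
def ray(d,u,v,z):
    K,R,t=d["intrinsics"],d["R"],d["t"]
    r=R.T@np.linalg.inv(K)@np.array([u,v,1.]); c=-R.T@t
    return c+r*(z-c[2])/r[2]
def proj(d,X):
    c=np.asarray(X)@d["R"].T+d["t"]; p=c@d["intrinsics"].T; return p[...,:2]/p[...,2:]
E
python3 - <<'E'
from station import vision
import cv2,numpy as np
from h import *
d=vision.snapshot("top"); im=d["pixels"]
np.savez("top.npz",**d); np.savez("side.npz",**vision.snapshot("side"))
c=im[190:310,280:460,::-1]; cv2.imwrite("pics/crop.png",cv2.resize(c,None,fx=4.4,fy=4.4,interpolation=cv2.INTER_CUBIC))
h=cv2.cvtColor(im,cv2.COLOR_RGB2HSV)
for p in [(444,228),(442,215),(436,243),(300,258),(310,250),(330,225),(250,250),(366,288)]: print(p,im[p[1],p[0]],h[p[1],p[0]])
E
```

```text
(444, 228) [124  90  61] [ 14 130 124]
(442, 215) [88 59 41] [ 11 136  88]
(436, 243) [78 45 30] [  9 157  78]
(300, 258) [96 64 39] [ 13 151  96]
(310, 250) [121  80  51] [ 12 148 121]
(330, 225) [81 48 32] [ 10 154  81]
(250, 250) [164 130  91] [ 16 114 164]
(366, 288) [59 56 53] [15 26 59]
```

View pics/crop.png

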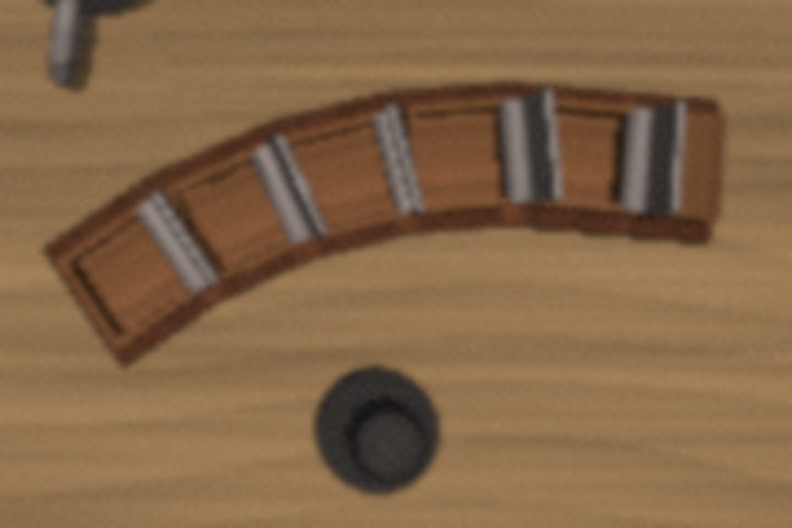

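Run:
```python
import cv2,numpy as np
from h import *
from scipy.optimize import least_squares
d=dict(np.load("top.npz")); im=d["pixels"]
print("cam",-d["R"].T@d["t"])
f=im.astype(int); h=cv2.cvtColor(im,cv2.COLOR_RGB2HSV)
m=((h[:,:,2]<138)|(h[:,:,1]<60)).astype(np.uint8)
m[:,:285]=0;m[:200]=0;m[275:]=0;m[:,455:]=0; m=cv2.morphologyEx(m,cv2.MORPH_CLOSE,np.ones((3,3)))
n,l,st,_=cv2.connectedComponentsWithStats(m); i=1+st[1:,4].argmax(); m=(l==i).astype(np.uint8); print(st[i])
cv2.imwrite("pics/m.png",cv2.resize(m[190:310,280:460]*255,None,fx=4,fy=4,interpolation=cv2.INTER_NEAREST))
O=[];I=[]
for u in range(312,436,3):
    c=np.flatnonzero(m[:,u]); O.append(ray(d,u,c[0]-.5,.006)[:2]); I.append(ray(d,u,c[-1]+.5,.004)[:2])
O=np.array(O);I=np.array(I)
def res(p): return np.r_[np.hypot(*(O-p[:2]).T)-.333,np.hypot(*(I-p[:2]).T)-.267]
def res2(p): return np.r_[np.hypot(*(O-p[:2]).T)-p[2],np.hypot(*(I-p[:2]).T)-p[3]]
a=least_squares(res,[.3,0],loss="soft_l1",f_scale=.001);b=least_squares(res2,[.3,0,.333,.267],loss="soft_l1",f_scale=.001)
print(a.x,b.x); print((a.fun*1000).round(1))
C=a.x
def pol(u,v,z):
    p=ray(d,u,v,z)[:2]-C; return np.hypot(*p).round(4),np.arctan2(p[1],p[0]).round(4)
s=4.4
for nm,cx,cy,z in [("foot end L outer",45,248,.008),("foot end L inner",125,365,.006),("box5 end inside top outer",75,262,.05),("box5 end inside inner",122,333,.05),("lead end outer",722,110,.04),("lead end inner",716,222,.04),("foot R inner",710,240,.006)]:
    print(nm,pol(280+(cx+.5)/s-.5,190+(cy+.5)/s-.5,z))
```

```text
cam [0.5316153  0.02532859 0.8933437 ]
[ 285  208  170   67 6314]
[ 0.26875029 -0.13042404] [ 0.29617674 -0.12151171  0.30991862  0.23390149]
[ 32.8  29.8  26.8  23.9  22.9  22.   17.5  16.8  12.5  10.1   9.7   9.5
   7.4   7.3   5.5   5.6  11.8   8.3   6.8   7.5   4.3   5.2   4.2   3.3
   2.5   1.8   1.2   0.7   0.3   0.1  -0.1  -0.1  -0.1   0.1   0.4   0.8
   1.3   1.9   0.6   1.4   2.3   3.3   5.5   1.5  -2.5  -6.4 -10.2 -13.9
 -17.5 -21.1 -24.5 -27.8 -29.4 -30.8 -33.8 -36.6 -39.4 -45.5 -48.  -50.4
 -52.6 -54.7 -56.6   0.6  -0.7   0.1  -0.9  -1.7  -2.5  -1.1  -1.5  -3.9
  -6.   -4.1  -6.   -5.8  -7.5  -7.   -6.4  -5.6  -6.7  -5.7  -4.5  -3.3]
foot end L outer (np.float64(0.3442), np.float64(0.7358))
foot end L inner (np.float64(0.2808), np.float64(0.7647))
box5 end inside top outer (np.float64(0.329), np.float64(0.7098))
box5 end inside inner (np.float64(0.2926), np.float64(0.724))
lead end outer (np.float64(0.3238), np.float64(-0.212))
lead end inner (np.float64(0.2753), np.float64(-0.2351))
foot R inner (np.float64(0.2691), np.float64(-0.2631))
```

View pics/m.png

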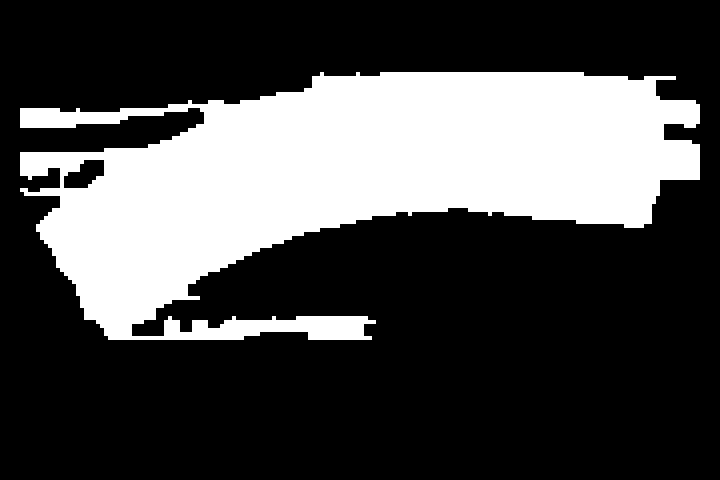

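Run:
```python
import cv2,numpy as np
from h import *
from scipy.optimize import least_squares
d=dict(np.load("top.npz")); im=d["pixels"]
lab=cv2.cvtColor(im,cv2.COLOR_RGB2HSV).astype(int)
m=(lab[:,:,2]<112).astype(np.uint8)
m[:,:285]=0;m[:205]=0;m[275:]=0;m[:,455:]=0
n,l,st,_=cv2.connectedComponentsWithStats(m); i=1+st[1:,4].argmax(); m=(l==i).astype(np.uint8); print(st[i])
cv2.imwrite("pics/m2.png",cv2.resize(m[190:310,280:460]*255,None,fx=4,fy=4,interpolation=cv2.INTER_NEAREST))
O=[];I=[]
for u in range(312,436,3):
    c=np.flatnonzero(m[:,u]); O.append(ray(d,u,c[0]-.5,.006)[:2]); I.append(ray(d,u,c[-1]+.5,.004)[:2])
O=np.array(O);I=np.array(I)
def res(p): return np.r_[np.hypot(*(O-p[:2]).T)-.333,np.hypot(*(I-p[:2]).T)-.267]
def res2(p): return np.r_[np.hypot(*(O-p[:2]).T)-p[2],np.hypot(*(I-p[:2]).T)-p[3]]
a=least_squares(res,[.3,0],loss="soft_l1",f_scale=.001);b=least_squares(res2,[.3,0,.333,.267],loss="soft_l1",f_scale=.001)
print(a.x,b.x); print((a.fun*1000).round(1))
C=a.x
def pol(u,v,z):
    p=ray(d,u,v,z)[:2]-C; return np.hypot(*p).round(4),np.arctan2(p[1],p[0]).round(4)
s=4.4
for nm,cx,cy,z in [("foot end L outer",45,248,.008),("foot end L inner",125,365,.006),("box5 end inside top outer",75,262,.05),("box5 end inside inner",122,333,.05),("lead end outer",722,110,.04),("lead end inner",716,222,.04),("foot R inner",710,240,.006)]:
    print(nm,pol(280+(cx+.5)/s-.5,190+(cy+.5)/s-.5,z))
```

```text
[ 290  208  155   66 2957]
[ 0.26720112 -0.11164237] [ 0.25708633 -0.11341202  0.34343579  0.27652512]
[ 2.   0.8  1.5  0.5 -0.4  0.7  0.2 -0.3 -0.7  1.   0.9  0.9  1.1 -0.6
 -0.2  0.3  1.  -0.3  0.6  1.6  0.7 -0.1 -0.8  0.6  0.2 -0.2 -0.4 -0.6
  1.4 -0.5 -0.3 -0.   0.4 -1.1 -0.5  0.2  1.  -0.   1.   2.2  3.4  2.8
  0.3 -0.2 -0.6 -0.8 -0.8 -0.5 -0.1  0.5 -0.5  0.5 -0.2 -0.7  0.8  0.6
  0.5  0.6 -1.  -0.6 -0.1 -1.3 -0.5  0.5 -0.4 -1.1 -1.7 -0.1 -0.4 -0.6
 -0.6 -0.6 -2.3 -2.  -1.5 -0.8 -2.1 -1.2 -0.1 -0.9  0.3  1.7  3.3  3. ]
foot end L outer (np.float64(0.3331), np.float64(0.6909))
foot end L inner (np.float64(0.2693), np.float64(0.7104))
box5 end inside top outer (np.float64(0.3183), np.float64(0.6618))
box5 end inside inner (np.float64(0.2817), np.float64(0.6704))
lead end outer (np.float64(0.3297), np.float64(-0.2667))
lead end inner (np.float64(0.2818), np.float64(-0.2987))
foot R inner (np.float64(0.2761), np.float64(-0.3274))
```

View pics/m2.png

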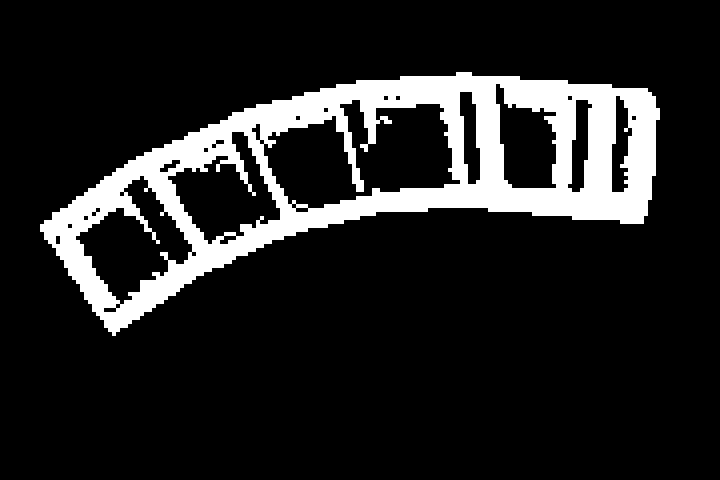

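```bash
cat > ov.py <<'E'
import cv2,numpy as np,sys
from h import *
Cx,Cy,yaw=map(float,sys.argv[1:4])
def P(k,s,r,z): # box k, along s, radial r, height
    a=yaw+(k-3)*.1733; e=np.array([np.cos(a),np.sin(a)]); t=np.array([-e[1],e[0]])
    return np.r_[np.array([Cx,Cy])+(.3+r)*e+s*t,z]
def ov(nm,box,s,out):
    d=dict(np.load(nm)); im=cv2.resize(d["pixels"][box[1]:box[3],box[0]:box[2],::-1],None,fx=s,fy=s,interpolation=cv2.INTER_CUBIC)
    def L(A,c):
        q=[tuple(int(x) for x in ((proj(d,a)-box[:2]+.5)*s).round()) for a in A]
        for a,b in zip(q,q[1:]): cv2.line(im,a,b,c,1)
    for k in range(1,6):
        L([P(k,-.0235,-.023,.05),P(k,.0235,-.023,.05),P(k,.0235,.023,.05),P(k,-.0235,.023,.05),P(k,-.0235,-.023,.05)],(0,255,0))
        L([P(k,-.0225,-.023,.0475),P(k,-.0225,.023,.0475)],(0,0,255))
    L([P(1,-.062,-.023,.04),P(1,-.062,.023,.04),P(1,-.03,.023,.052),P(1,-.03,-.023,.052),P(1,-.062,-.023,.04)],(255,0,0))
    cv2.imwrite(out,im)
ov("top.npz",(280,190,460,290),4.4,"pics/%s_t.png"%sys.argv[4])
ov("side.npz",(340,110,440,300),3.1,"pics/%s_s.png"%sys.argv[4])
for k in range(1,6): print(k,P(k,0,0,.0535).round(4), yaw+(k-3)*.1733)
E
python3 ov.py .267 -.112 .258 o1
```

```text
1 [ 0.5658 -0.1385  0.0535] -0.08860000000000001
2 [ 0.5659 -0.0866  0.0535] 0.0847
3 [ 0.5571 -0.0355  0.0535] 0.258
4 [0.5395 0.0134 0.0535] 0.4313
5 [0.5138 0.0585 0.0535] 0.6046
```

View pics/o1_t.png

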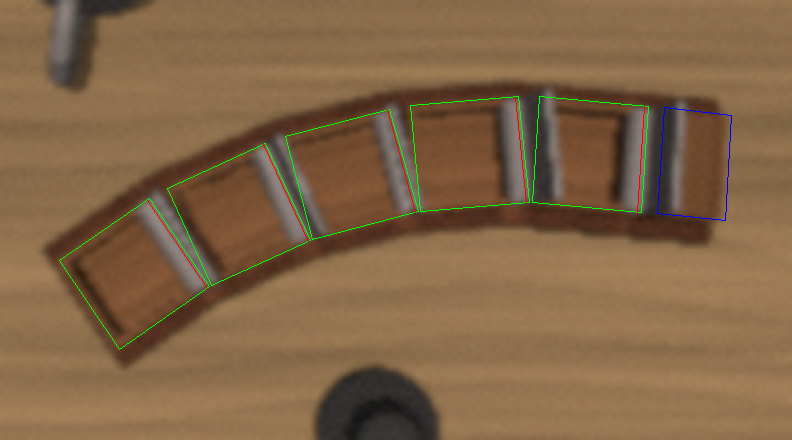

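View pics/o1_s.png

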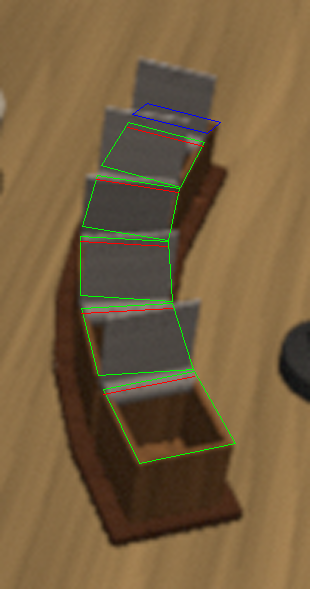

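The overlay shows the box and lid outlines agreeing within about 2 mm in both views, except that the lead-in end sits about 3 mm off. I'll plan the sweep with the fingers shut, tool x along the row, and a slight front-up tilt so the fingertips ride over the hinge barrels.

```bash
cat > plan.py <<'E'
import numpy as np,json,os
from scipy.spatial.transform import Rotation as R
C=np.array([.266,-.111]); YAW=.258
F="cmd.json"
def load():
    if not os.path.exists(F): return np.array([.144,.608,.231]),R.from_quat([.11564,.99329,0,0])
    j=json.load(open(F)); return np.array(j["p"]),R.from_quat(j["q"])
def target(phi,r,z,tilt):
    """phi: arc angle from box 3 (rad); r radius m"""
    a=YAW+phi; e=np.array([np.cos(a),np.sin(a),0]); t=np.array([-e[1],e[0],0])
    B=R.from_matrix(np.c_[t,e,[0,0,-1]])   # x fwd, y outward, z down
    return np.r_[C+r*e[:2],z],B*R.from_euler("y",tilt,degrees=True)
def row(p,q,T):
    P,Q=T; return (q.inv().apply(P-p)*1000).round(1).tolist(),np.degrees((q.inv()*Q).as_rotvec()).round(1).tolist()
def done(off,ang):
    p,q=load(); p=p+q.apply(np.array(off)/1000); q=q*R.from_rotvec(ang,degrees=True)
    json.dump(dict(p=p.tolist(),q=q.as_quat().tolist()),open(F,"w")); print("cmd",p.round(4))
E
python3 - <<'E'
from plan import *
p,q=load(); s=.052
T=target(-2*.1733-.047/.3,.3,.07,8); print(T[0])
print(row(p,q,(np.array([.46,.25,.2]),T[1])))
d=dict(np.load("top.npz"))
from h import *
for n,u,v,z in [("mug",298,166,.085),("cup",408,158,.06),("tamper",366,288,.03)]: print(n,ray(d,u,v,z))
E
```

```text
[ 0.55702178 -0.18384451  0.07      ]
([-389.8, -275.8, 31.0], [-6.3, 6.3, 90.6])
mug [0.67292168 0.08015294 0.085     ]
cup [ 0.69228645 -0.12875199  0.06      ]
tamper [ 0.44429261 -0.04892107  0.03      ]
```

```bash
python3 -m crank '[{"grip":1,"offset":[-390,-276,31],"angular":[-6.3,6.3,90.6]},{"grip":1,"offset":[-390,-276,31],"angular":[-6.3,6.3,90.6]},{"grip":1,"offset":[-390,-276,31],"angular":[-6.3,6.3,90.6]},{"grip":1,"offset":[-390,-276,31],"angular":[-6.3,6.3,90.6]},{"grip":1,"offset":[-390,-276,31],"angular":[-6.3,6.3,90.6]},{"grip":1,"offset":[-390,-276,31],"angular":[-6.3,6.3,90.6]},{"grip":1,"offset":[-390,-276,31],"angular":[-6.3,6.3,90.6]},{"grip":1,"offset":[-390,-276,31],"angular":[-6.3,6.3,90.6]},{"grip":1,"offset":[-390,-276,31],"angular":[-6.3,6.3,90.6]},{"grip":1,"offset":[-390,-276,31],"angular":[-6.3,6.3,90.6]}]' 20
python3 - <<'E'
from station import manip
from plan import *
s=manip.sense(); print(s["tcp_pos"],s["q"],s["force"],s["finger_gap"],R.from_quat(s["tool_rot"]).as_matrix().round(3))
E
```

```text
t: 1.25
tcp_pos: [0.4626, 0.2473, 0.2003]
tool_rot: [0.761, 0.645, 0.053, -0.041]
force: [0.5, 0.3, 0.1]
finger_gap: 0.001
[0.46258888 0.24726646 0.20032224] [0.20644495 0.40840492 1.77853772 0.15567891 0.90554053 0.27861436] [0.45544503 0.2888277  0.09305302] 0.0005171802765532827 [[ 0.163  0.986  0.028]
 [ 0.978 -0.165  0.131]
 [ 0.133  0.007 -0.991]]
```

```bash
python3 -m crank '[{"grip":1,"offset":[0,0,0],"angular":[0,0,0]},{"grip":1,"offset":[0,0,0],"angular":[0,0,0]}]'
python3 - <<'E'
from station import manip
from plan import *
s=manip.sense(); k=85.9/91.04
done([-390,-276,31],list(np.array([-6.3,6.3,90.6])*k)); p,q=load()
qm=R.from_quat(s["tool_rot"]); print(s["tcp_pos"],np.degrees((q.inv()*qm).as_rotvec()))
T=target(-2*.1733-.047/.3,.3,.075,8); print(T[0],row(p,q,T), row(p,q,(T[0]+[0,0,.12],T[1])))
E
```

```text
t: 1.45
tcp_pos: [0.4597, 0.2495, 0.2002]
tool_rot: [0.759, 0.648, 0.052, -0.042]
force: [-0.8, 0.1, 1.1]
finger_gap: 0.001
cmd [0.4602 0.2498 0.2   ]
[0.4597298  0.24950398 0.20016028] [ 0.04306125 -0.00184889  0.0846407 ]
[ 0.55702178 -0.18384451  0.075     ] ([-426.4, 162.3, 69.7], [-0.4, 0.3, 5.1]) ([-410.5, 162.9, -49.2], [-0.4, 0.3, 5.1])
```

```bash
python3 -m crank '[{"grip":1,"offset":[-411,163,-49],"angular":[-0.4,0.3,5.1]},{"grip":1,"offset":[-411,163,-49],"angular":[-0.4,0.3,5.1]},{"grip":1,"offset":[-411,163,-49],"angular":[-0.4,0.3,5.1]},{"grip":1,"offset":[-411,163,-49],"angular":[-0.4,0.3,5.1]},{"grip":1,"offset":[-411,163,-49],"angular":[-0.4,0.3,5.1]},{"grip":1,"offset":[-411,163,-49],"angular":[-0.4,0.3,5.1]},{"grip":1,"offset":[-411,163,-49],"angular":[-0.4,0.3,5.1]},{"grip":1,"offset":[-411,163,-49],"angular":[-0.4,0.3,5.1]},{"grip":1,"offset":[-411,163,-49],"angular":[-0.4,0.3,5.1]},{"grip":1,"offset":[-411,163,-49],"angular":[-0.4,0.3,5.1]}]'
python3 - <<'E'
from station import manip,vision
from plan import *
import cv2
s=manip.sense()
done([-411,163,-49],[-.4,.3,5.1]); p,q=load()
qm=R.from_quat(s["tool_rot"]); print(s["tcp_pos"],np.degrees((q.inv()*qm).as_rotvec()))
for n in ("wrist","side"): cv2.imwrite(f"pics/{n}1.png",vision.snapshot(n)["pixels"][:,:,::-1])
T=target(-2*.1733-.047/.3,.3,.062,8); print(T[0],row(p,q,T))
E
```

```text
t: 2.45
tcp_pos: [0.5587, -0.1888, 0.1952]
tool_rot: [0.787, 0.613, 0.055, -0.04]
force: [-0.3, -0.5, 0.2]
finger_gap: 0.001
cmd [ 0.557  -0.1844  0.1947]
[ 0.5586835  -0.18879923  0.19519291] [-0.28773153 -0.17172236  0.11688398]
[ 0.55702178 -0.18384451  0.062     ] ([-17.9, -0.1, 131.5], [-0.0, 0.0, 0.0])
```

View pics/wrist1.png

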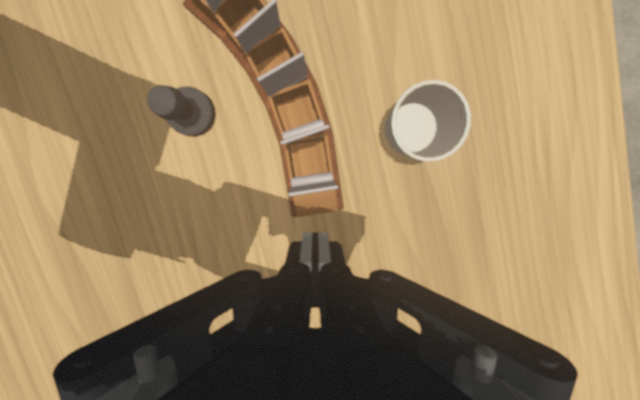

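View pics/side1.png

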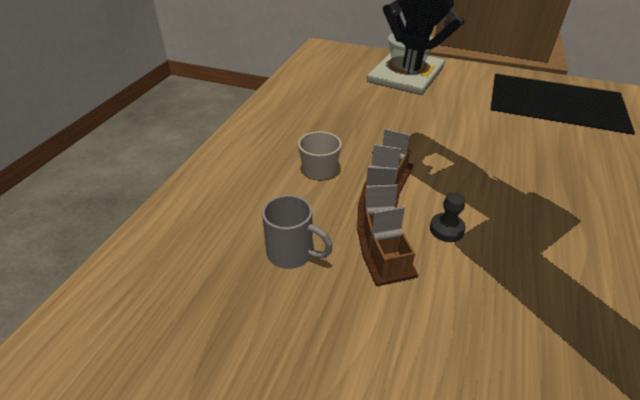

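The wrist picture shows the fingertips at (317,240) in line with the lead-in at (317,200), heading along the row. I'll descend above the lead-in.

Run:
```python
from plan import *
p,q=load()
T=target(-2*.1733-.052/.3,.3,.060,8); print(T[0],row(p,q,T))
```

```text
[ 0.55576734 -0.18868453  0.06      ] ([-23.1, -0.2, 132.8], [-0.1, 0.0, 1.0])
```

```bash
python3 -m crank '[{"grip":1,"offset":[-23,0,45],"angular":[0,0,1]},{"grip":1,"offset":[-23,0,85],"angular":[0,0,1]},{"grip":1,"offset":[-23,0,115],"angular":[0,0,1]},{"grip":1,"offset":[-23,0,128],"angular":[0,0,1]},{"grip":1,"offset":[-23,0,133],"angular":[0,0,1]},{"grip":1,"offset":[-23,0,133],"angular":[0,0,1]},{"grip":1,"offset":[-23,0,133],"angular":[0,0,1]}]'
python3 - <<'E'
from station import manip,vision
from plan import *
import cv2
s=manip.sense()
done([-23,0,133],[0,0,1]); p,q=load()
qm=R.from_quat(s["tool_rot"]); print(s["tcp_pos"],s["force"],np.degrees((q.inv()*qm).as_rotvec()))
for n in ("wrist","top","side"): cv2.imwrite(f"pics/{n}2.png",vision.snapshot(n)["pixels"][:,:,::-1])
im=cv2.imread("pics/side2.png")[40:200,320:520]; cv2.imwrite("pics/side2c.png",cv2.resize(im,None,fx=4,fy=3.7))
E
```

```text
t: 3.25
tcp_pos: [0.5563, -0.1885, 0.0616]
tool_rot: [0.792, 0.607, 0.055, -0.042]
force: [1.4, 0.0, -0.5]
finger_gap: -0.003
cmd [ 0.556  -0.1886  0.0598]
[ 0.55626737 -0.18853583  0.06164516] [ 1.39720033  0.03280948 -0.46573768] [-0.15857158 -0.04864834 -0.02760707]
```

View pics/side2c.png

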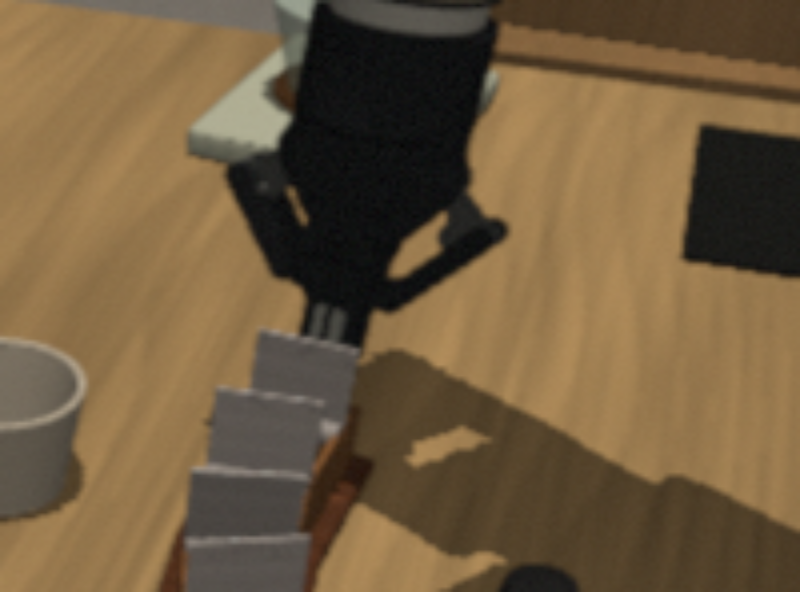

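View pics/wrist2.png

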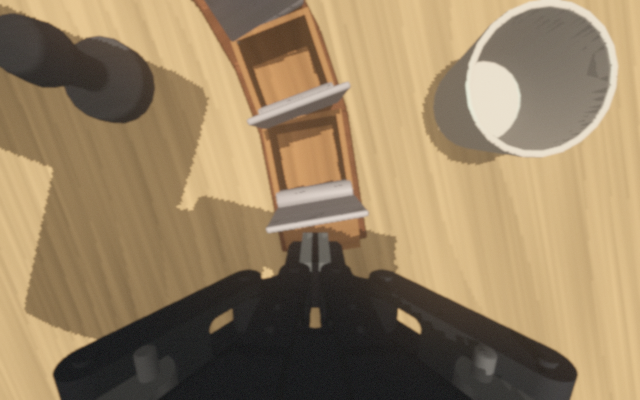

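```bash
cat > nxt.py <<'E'
import sys
from plan import *
from station import manip
# s1 (mm from box1 centre), z mm, n rows; from s0
s0,s1,z0,z1,n=map(float,sys.argv[1:6]); r=float(sys.argv[6])/1000 if len(sys.argv)>6 else .3
p,q=load(); n=int(n); out=[]
for i in range(1,n+1):
    s=s0+(s1-s0)*i/n; z=z0+(z1-z0)*i/n
    o,a=row(p,q,target(-.3466+s/300,r,z/1000,8)); out.append('{"grip":1,"offset":%s,"angular":%s}'%(o,a))
print("["+",".join(out).replace(", ",",")+"]")
E
cat > fin.py <<'E'
import sys,json,cv2
from plan import *
from station import manip,vision
done(*json.loads(sys.argv[1])); s=manip.sense(); p=s["tcp_pos"]; d=p[:2]-C
print("t",s["t"],"meas",p.round(4),"r",np.hypot(*d).round(4),"s",round((np.arctan2(d[1],d[0])-YAW+.3466)*300,1),"F",s["force"].round(1))
if len(sys.argv)>2:
    for n in sys.argv[3:]: cv2.imwrite(f"pics/{n}_{sys.argv[2]}.png",vision.snapshot(n)["pixels"][:,:,::-1])
E
python3 nxt.py -52 -37 60 54 8
```

```text
[{"grip":1,"offset":[1.6,-0.2,0.8],"angular":[-0.1,0.0,-0.4]},{"grip":1,"offset":[3.4,-0.2,1.8],"angular":[-0.0,0.0,-0.7]},{"grip":1,"offset":[5.1,-0.2,2.8],"angular":[0.0,0.0,-1.1]},{"grip":1,"offset":[6.9,-0.2,3.8],"angular":[0.1,0.0,-1.5]},{"grip":1,"offset":[8.7,-0.3,4.8],"angular":[0.1,0.0,-1.8]},{"grip":1,"offset":[10.4,-0.4,5.8],"angular":[0.2,0.0,-2.2]},{"grip":1,"offset":[12.2,-0.4,6.8],"angular":[0.2,0.0,-2.5]},{"grip":1,"offset":[13.9,-0.5,7.8],"angular":[0.3,0.0,-2.9]}]
```

```bash
python3 -m crank '[{"grip":1,"offset":[1.6,-0.2,0.8],"angular":[0,0,-0.4]},{"grip":1,"offset":[3.4,-0.2,1.8],"angular":[0,0,-0.7]},{"grip":1,"offset":[5.1,-0.2,2.8],"angular":[0,0,-1.1]},{"grip":1,"offset":[6.9,-0.2,3.8],"angular":[0.1,0,-1.5]},{"grip":1,"offset":[8.7,-0.3,4.8],"angular":[0.1,0,-1.8]},{"grip":1,"offset":[10.4,-0.4,5.8],"angular":[0.2,0,-2.2]},{"grip":1,"offset":[12.2,-0.4,6.8],"angular":[0.2,0,-2.5]},{"grip":1,"offset":[13.9,-0.5,7.8],"angular":[0.3,0,-2.9]}]'; python3 fin.py '[[13.9,-0.5,7.8],[0.3,0,-2.9]]' 3 side wrist; python3 nxt.py -37 -12 54 53.5 10; python3 -c "
import cv2
im=cv2.imread('pics/side_3.png')[40:200,320:520]; cv2.imwrite('pics/side3c.png',cv2.resize(im,None,fx=4,fy=3.7))"
```

```text
t: 4.2
tcp_pos: [0.5588, -0.1742, 0.0545]
tool_rot: [0.776, 0.627, 0.054, -0.043]
force: [-1.0, -1.1, 1.9]
finger_gap: -0.002
cmd [ 0.5593 -0.1741  0.054 ]
t 4.2 meas [ 0.5588 -0.1742  0.0545] r 0.2995 s -37.2 F [-1.  -1.1  1.9]
[{"grip":1,"offset":[2.5,-0.0,0.4],"angular":[0.0,0.0,-0.4]},{"grip":1,"offset":[4.9,-0.1,0.8],"angular":[0.1,0.0,-0.9]},{"grip":1,"offset":[7.4,-0.1,1.2],"angular":[0.2,0.0,-1.4]},{"grip":1,"offset":[9.9,-0.2,1.6],"angular":[0.2,0.0,-1.9]},{"grip":1,"offset":[12.4,-0.3,2.0],"angular":[0.3,0.0,-2.3]},{"grip":1,"offset":[14.8,-0.4,2.4],"angular":[0.4,0.0,-2.8]},{"grip":1,"offset":[17.3,-0.5,2.8],"angular":[0.4,0.0,-3.3]},{"grip":1,"offset":[19.7,-0.7,3.2],"angular":[0.5,0.0,-3.8]},{"grip":1,"offset":[22.2,-0.9,3.6],"angular":[0.6,0.0,-4.2]},{"grip":1,"offset":[24.7,-1.0,4.0],"angular":[0.6,0.0,-4.7]}]
```

View pics/side3c.png

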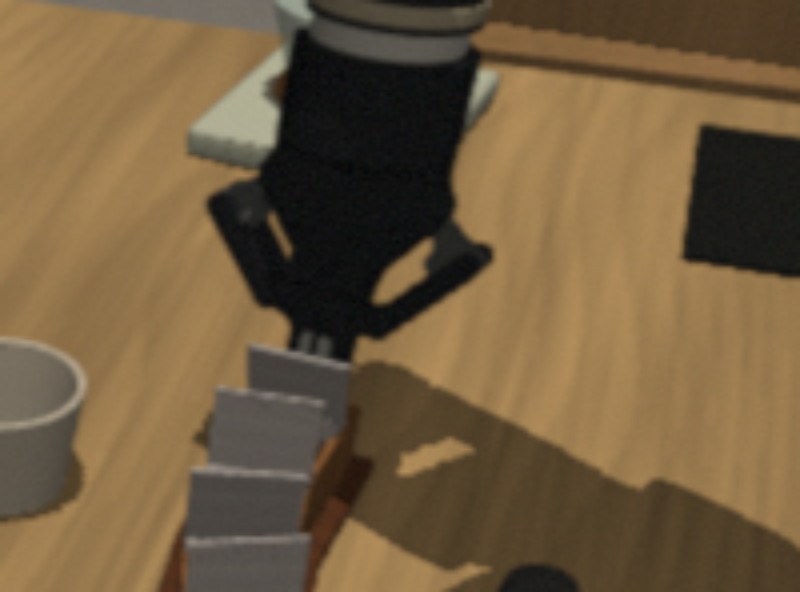

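View pics/wrist_3.png

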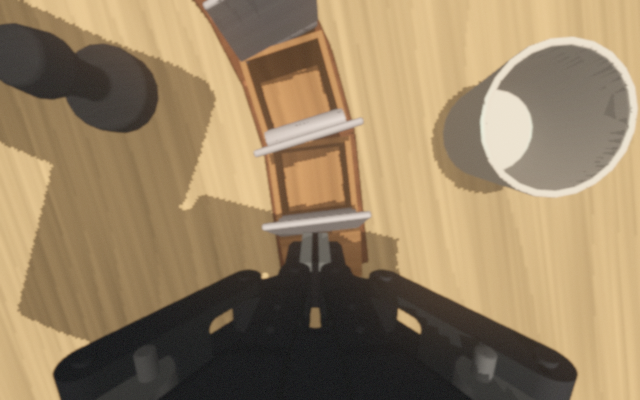

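Lid 1 is already folding under the fingers. I'll continue the sweep.

```bash
python3 -m crank '[{"grip":1,"offset":[2.5,0,0.4],"angular":[0,0,-0.4]},{"grip":1,"offset":[4.9,-0.1,0.8],"angular":[0.1,0,-0.9]},{"grip":1,"offset":[7.4,-0.1,1.2],"angular":[0.2,0,-1.4]},{"grip":1,"offset":[9.9,-0.2,1.6],"angular":[0.2,0,-1.9]},{"grip":1,"offset":[12.4,-0.3,2.0],"angular":[0.3,0,-2.3]},{"grip":1,"offset":[14.8,-0.4,2.4],"angular":[0.4,0,-2.8]},{"grip":1,"offset":[17.3,-0.5,2.8],"angular":[0.4,0,-3.3]},{"grip":1,"offset":[19.7,-0.7,3.2],"angular":[0.5,0,-3.8]},{"grip":1,"offset":[22.2,-0.9,3.6],"angular":[0.6,0,-4.2]},{"grip":1,"offset":[24.7,-1.0,4.0],"angular":[0.6,0,-4.7]}]'; python3 fin.py '[[24.7,-1.0,4.0],[0.6,0,-4.7]]' 4 side wrist;  python3 nxt.py -12 8 53.5 53 8; python3 -c "
import cv2
im=cv2.imread('pics/side_4.png')[40:200,320:520]; cv2.imwrite('pics/side4c.png',cv2.resize(im,None,fx=4,fy=3.7))"
```

```text
t: 5.3
tcp_pos: [0.5632, -0.1494, 0.054]
tool_rot: [0.749, 0.659, 0.052, -0.045]
force: [-0.6, -2.0, 3.1]
finger_gap: -0.002
cmd [ 0.5636 -0.1495  0.0535]
t 5.3 meas [ 0.5632 -0.1494  0.054 ] r 0.2997 s -12.0 F [-0.6 -2.   3.1]
[{"grip":1,"offset":[2.4,-0.1,0.4],"angular":[0.1,0.0,-0.5]},{"grip":1,"offset":[4.9,-0.1,0.8],"angular":[0.2,0.0,-0.9]},{"grip":1,"offset":[7.4,-0.1,1.2],"angular":[0.2,0.0,-1.4]},{"grip":1,"offset":[9.8,-0.2,1.6],"angular":[0.3,0.0,-1.9]},{"grip":1,"offset":[12.3,-0.3,2.0],"angular":[0.3,0.0,-2.4]},{"grip":1,"offset":[14.8,-0.4,2.4],"angular":[0.4,0.0,-2.8]},{"grip":1,"offset":[17.2,-0.6,2.8],"angular":[0.5,0.0,-3.3]},{"grip":1,"offset":[19.7,-0.7,3.3],"angular":[0.5,0.0,-3.8]}]
```

View pics/side4c.png

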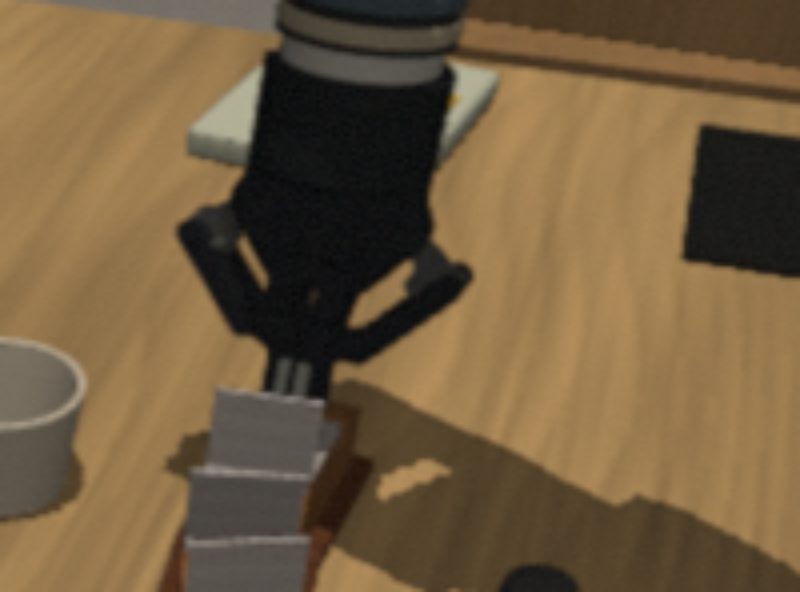

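View pics/wrist_4.png

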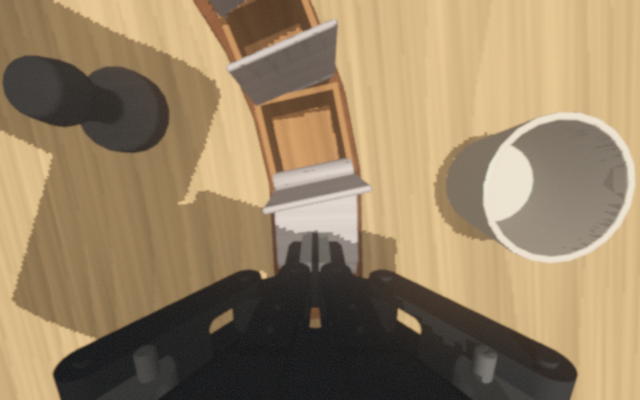

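```bash
python3 -m crank '[{"grip":1,"offset":[2.4,-0.1,0.4],"angular":[0.1,0,-0.5]},{"grip":1,"offset":[4.9,-0.1,0.8],"angular":[0.2,0,-0.9]},{"grip":1,"offset":[7.4,-0.1,1.2],"angular":[0.2,0,-1.4]},{"grip":1,"offset":[9.8,-0.2,1.6],"angular":[0.3,0,-1.9]},{"grip":1,"offset":[12.3,-0.3,2.0],"angular":[0.3,0,-2.4]},{"grip":1,"offset":[14.8,-0.4,2.4],"angular":[0.4,0,-2.8]},{"grip":1,"offset":[17.2,-0.6,2.8],"angular":[0.5,0,-3.3]},{"grip":1,"offset":[19.7,-0.7,3.3],"angular":[0.5,0,-3.8]}]'; python3 fin.py '[[19.7,-0.7,3.3],[0.5,0,-3.8]]' 5 side wrist;  python3 nxt.py 8 33 53 52.5 10; python3 -c "
import cv2
im=cv2.imread('pics/side_5.png')[80:240,320:520]; cv2.imwrite('pics/side5c.png',cv2.resize(im,None,fx=4,fy=3.7))"
```

```text
t: 6.2
tcp_pos: [0.5648, -0.1293, 0.0533]
tool_rot: [0.727, 0.683, 0.051, -0.047]
force: [0.5, -4.2, 4.8]
finger_gap: 0.002
cmd [ 0.5654 -0.1296  0.053 ]
t 6.2 meas [ 0.5648 -0.1293  0.0533] r 0.2994 s 8.2 F [ 0.5 -4.2  4.8]
[{"grip":1,"offset":[2.5,-0.0,0.4],"angular":[0.1,0.0,-0.5]},{"grip":1,"offset":[4.9,-0.1,0.7],"angular":[0.2,0.0,-0.9]},{"grip":1,"offset":[7.4,-0.1,1.1],"angular":[0.2,0.0,-1.4]},{"grip":1,"offset":[9.9,-0.2,1.5],"angular":[0.3,0.0,-1.9]},{"grip":1,"offset":[12.3,-0.3,1.9],"angular":[0.4,0.0,-2.3]},{"grip":1,"offset":[14.8,-0.4,2.3],"angular":[0.4,0.0,-2.8]},{"grip":1,"offset":[17.3,-0.5,2.7],"angular":[0.5,0.0,-3.3]},{"grip":1,"offset":[19.7,-0.7,3.1],"angular":[0.6,0.0,-3.8]},{"grip":1,"offset":[22.2,-0.9,3.5],"angular":[0.6,0.0,-4.2]},{"grip":1,"offset":[24.7,-1.1,3.9],"angular":[0.7,0.0,-4.7]}]
```

View pics/side5c.png

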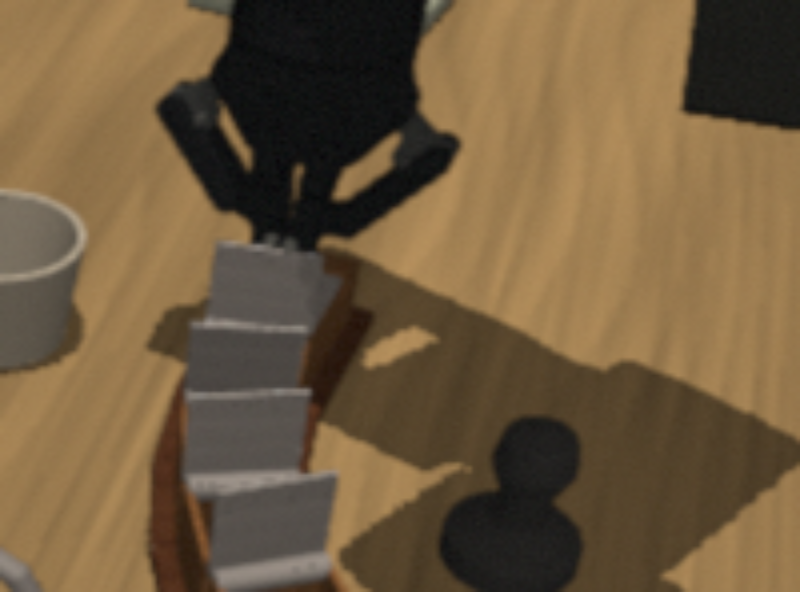

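View pics/wrist_5.png

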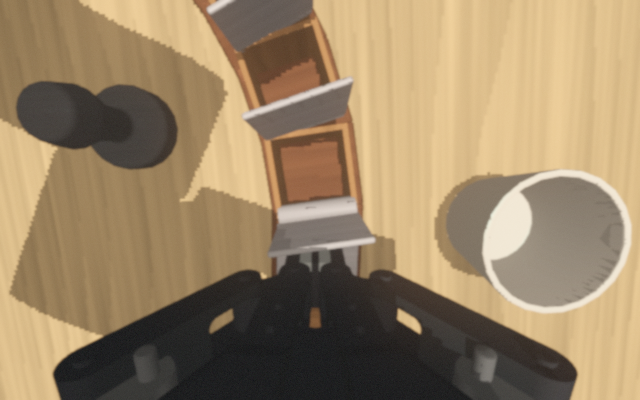

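Pressing 1.7 mm gives 4.8 N, which matches the stated cushion stiffness. I'll hold the height at 53 mm.

```bash
python3 -m crank '[{"grip":1,"offset":[2.5,0,0.3],"angular":[0.1,0,-0.5]},{"grip":1,"offset":[4.9,-0.1,0.7],"angular":[0.2,0,-0.9]},{"grip":1,"offset":[7.4,-0.1,1.0],"angular":[0.2,0,-1.4]},{"grip":1,"offset":[9.9,-0.2,1.4],"angular":[0.3,0,-1.9]},{"grip":1,"offset":[12.3,-0.3,1.7],"angular":[0.4,0,-2.3]},{"grip":1,"offset":[14.8,-0.4,2.0],"angular":[0.4,0,-2.8]},{"grip":1,"offset":[17.3,-0.5,2.4],"angular":[0.5,0,-3.3]},{"grip":1,"offset":[19.7,-0.7,2.7],"angular":[0.6,0,-3.8]},{"grip":1,"offset":[22.2,-0.9,3.1],"angular":[0.6,0,-4.2]},{"grip":1,"offset":[24.7,-1.1,3.4],"angular":[0.7,0,-4.7]}]'; python3 fin.py '[[24.7,-1.1,3.4],[0.7,0,-4.7]]' 6 side wrist;  python3 nxt.py 33 58 53 53 10; python3 -c "
import cv2
im=cv2.imread('pics/side_6.png')[80:240,320:520]; cv2.imwrite('pics/side6c.png',cv2.resize(im,None,fx=4,fy=3.7))"
```

```text
t: 7.3
tcp_pos: [0.5652, -0.1043, 0.0532]
tool_rot: [0.698, 0.713, 0.049, -0.049]
force: [-0.3, -4.5, 4.4]
finger_gap: -0.002
cmd [ 0.5659 -0.1046  0.053 ]
t 7.3 meas [ 0.5652 -0.1043  0.0532] r 0.2993 s 33.3 F [-0.3 -4.5  4.4]
[{"grip":1,"offset":[2.5,0.0,0.4],"angular":[0.1,0.0,-0.5]},{"grip":1,"offset":[5.0,0.0,0.7],"angular":[0.1,0.0,-1.0]},{"grip":1,"offset":[7.5,-0.0,1.0],"angular":[0.2,0.0,-1.4]},{"grip":1,"offset":[9.9,-0.1,1.4],"angular":[0.3,0.0,-1.9]},{"grip":1,"offset":[12.4,-0.2,1.7],"angular":[0.3,0.0,-2.4]},{"grip":1,"offset":[14.9,-0.3,2.1],"angular":[0.4,0.0,-2.8]},{"grip":1,"offset":[17.3,-0.5,2.4],"angular":[0.5,0.0,-3.3]},{"grip":1,"offset":[19.8,-0.6,2.8],"angular":[0.5,0.0,-3.8]},{"grip":1,"offset":[22.3,-0.8,3.1],"angular":[0.6,0.0,-4.3]},{"grip":1,"offset":[24.8,-1.0,3.5],"angular":[0.7,0.0,-4.7]}]
```

View pics/side6c.png

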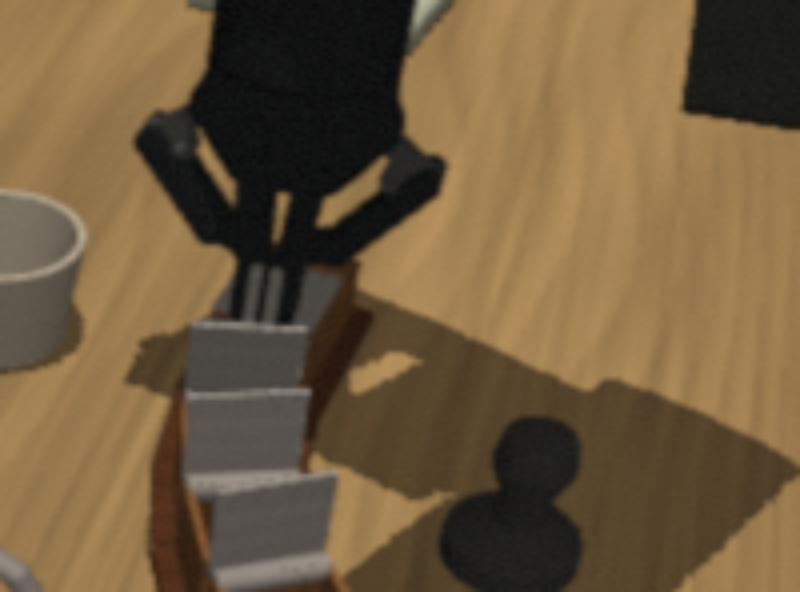

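View pics/wrist_6.png

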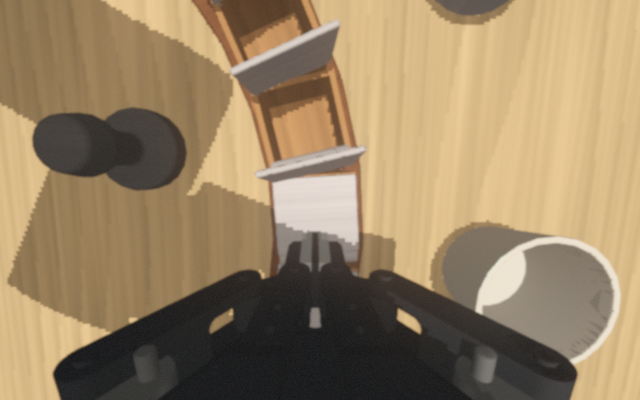

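Lid 1 is flat behind the hand and lid 2 is folded almost flat. The fingers remain centred on the row.

```bash
python3 -m crank '[{"grip":1,"offset":[2.5,0,0.4],"angular":[0.1,0,-0.5]},{"grip":1,"offset":[5.0,0,0.7],"angular":[0.1,0,-1.0]},{"grip":1,"offset":[7.5,0,1.0],"angular":[0.2,0,-1.4]},{"grip":1,"offset":[9.9,-0.1,1.4],"angular":[0.3,0,-1.9]},{"grip":1,"offset":[12.4,-0.2,1.7],"angular":[0.3,0,-2.4]},{"grip":1,"offset":[14.9,-0.3,2.1],"angular":[0.4,0,-2.8]},{"grip":1,"offset":[17.3,-0.5,2.4],"angular":[0.5,0,-3.3]},{"grip":1,"offset":[19.8,-0.6,2.8],"angular":[0.5,0,-3.8]},{"grip":1,"offset":[22.3,-0.8,3.1],"angular":[0.6,0,-4.3]},{"grip":1,"offset":[24.8,-1.0,3.5],"angular":[0.7,0,-4.7]}]'; python3 fin.py '[[24.8,-1.0,3.5],[0.7,0,-4.7]]' 7 wrist;  python3 nxt.py 58 83 53 53 10
```

```text
t: 8.4
tcp_pos: [0.5636, -0.0792, 0.0533]
tool_rot: [0.668, 0.741, 0.046, -0.052]
force: [0.0, -3.1, 4.8]
finger_gap: 0.003
cmd [ 0.5644 -0.0796  0.053 ]
t 8.4 meas [ 0.5636 -0.0792  0.0533] r 0.2993 s 58.5 F [ 0.  -3.1  4.8]
[{"grip":1,"offset":[2.4,-0.0,0.3],"angular":[0.0,0.0,-0.5]},{"grip":1,"offset":[4.9,-0.0,0.7],"angular":[0.1,0.0,-1.0]},{"grip":1,"offset":[7.4,-0.1,1.0],"angular":[0.2,0.0,-1.5]},{"grip":1,"offset":[9.9,-0.2,1.4],"angular":[0.2,0.0,-1.9]},{"grip":1,"offset":[12.3,-0.3,1.7],"angular":[0.3,0.0,-2.4]},{"grip":1,"offset":[14.8,-0.4,2.0],"angular":[0.4,0.0,-2.9]},{"grip":1,"offset":[17.3,-0.5,2.4],"angular":[0.4,0.0,-3.3]},{"grip":1,"offset":[19.8,-0.7,2.7],"angular":[0.5,0.0,-3.8]},{"grip":1,"offset":[22.2,-0.9,3.1],"angular":[0.6,0.0,-4.3]},{"grip":1,"offset":[24.7,-1.1,3.4],"angular":[0.6,0.0,-4.8]}]
```

View pics/wrist_7.png

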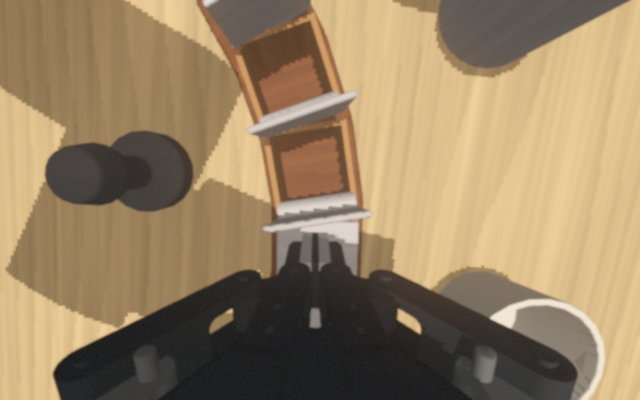

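```bash
python3 -m crank '[{"grip":1,"offset":[2.4,0,0.3],"angular":[0,0,-0.5]},{"grip":1,"offset":[4.9,0,0.7],"angular":[0.1,0,-1.0]},{"grip":1,"offset":[7.4,-0.1,1.0],"angular":[0.2,0,-1.5]},{"grip":1,"offset":[9.9,-0.2,1.4],"angular":[0.2,0,-1.9]},{"grip":1,"offset":[12.3,-0.3,1.7],"angular":[0.3,0,-2.4]},{"grip":1,"offset":[14.8,-0.4,2.0],"angular":[0.4,0,-2.9]},{"grip":1,"offset":[17.3,-0.5,2.4],"angular":[0.4,0,-3.3]},{"grip":1,"offset":[19.8,-0.7,2.7],"angular":[0.5,0,-3.8]},{"grip":1,"offset":[22.2,-0.9,3.1],"angular":[0.6,0,-4.3]},{"grip":1,"offset":[24.7,-1.1,3.4],"angular":[0.6,0,-4.8]}]'; python3 fin.py '[[24.7,-1.1,3.4],[0.6,0,-4.8]]' 8 side;  python3 nxt.py 83 108 53 53 10
```

```text
t: 9.45
tcp_pos: [0.56, -0.0543, 0.0532]
tool_rot: [0.636, 0.769, 0.045, -0.053]
force: [0.8, -3.0, 3.1]
finger_gap: 0.001
cmd [ 0.5607 -0.0549  0.053 ]
t 9.45 meas [ 0.56   -0.0543  0.0532] r 0.2994 s 83.7 F [ 0.8 -3.   3.1]
[{"grip":1,"offset":[2.5,0.0,0.4],"angular":[0.1,0.0,-0.4]},{"grip":1,"offset":[4.9,0.0,0.7],"angular":[0.2,0.0,-0.9]},{"grip":1,"offset":[7.4,-0.0,1.1],"angular":[0.2,0.0,-1.4]},{"grip":1,"offset":[9.9,-0.1,1.4],"angular":[0.3,0.0,-1.9]},{"grip":1,"offset":[12.4,-0.2,1.8],"angular":[0.4,0.0,-2.3]},{"grip":1,"offset":[14.8,-0.3,2.1],"angular":[0.4,0.0,-2.8]},{"grip":1,"offset":[17.3,-0.5,2.4],"angular":[0.5,0.0,-3.3]},{"grip":1,"offset":[19.8,-0.6,2.8],"angular":[0.6,0.0,-3.7]},{"grip":1,"offset":[22.2,-0.8,3.1],"angular":[0.6,0.0,-4.2]},{"grip":1,"offset":[24.7,-1.0,3.5],"angular":[0.7,0.0,-4.7]}]
```

View pics/side_8.png

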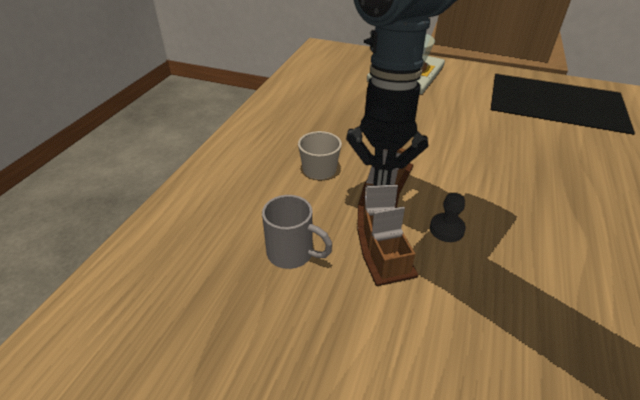

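Lid 3 is folding under the fingers at (382,185), and the cup, mug and tamper are untouched. Continuing.

```bash
python3 -m crank '[{"grip":1,"offset":[2.5,0,0.4],"angular":[0.1,0,-0.4]},{"grip":1,"offset":[4.9,0,0.7],"angular":[0.2,0,-0.9]},{"grip":1,"offset":[7.4,0,1.1],"angular":[0.2,0,-1.4]},{"grip":1,"offset":[9.9,-0.1,1.4],"angular":[0.3,0,-1.9]},{"grip":1,"offset":[12.4,-0.2,1.8],"angular":[0.4,0,-2.3]},{"grip":1,"offset":[14.8,-0.3,2.1],"angular":[0.4,0,-2.8]},{"grip":1,"offset":[17.3,-0.5,2.4],"angular":[0.5,0,-3.3]},{"grip":1,"offset":[19.8,-0.6,2.8],"angular":[0.6,0,-3.7]},{"grip":1,"offset":[22.2,-0.8,3.1],"angular":[0.6,0,-4.2]},{"grip":1,"offset":[24.7,-1.0,3.5],"angular":[0.7,0,-4.7]}]'; python3 fin.py '[[24.7,-1.0,3.5],[0.7,0,-4.7]]' 9 wrist;  python3 nxt.py 108 133 53 53 10
```

```text
t: 10.5
tcp_pos: [0.5542, -0.0302, 0.0533]
tool_rot: [0.603, 0.794, 0.042, -0.055]
force: [0.4, -3.8, 4.4]
finger_gap: -0.0
cmd [ 0.555  -0.0306  0.053 ]
t 10.5 meas [ 0.5542 -0.0302  0.0533] r 0.2994 s 108.6 F [ 0.4 -3.8  4.4]
[{"grip":1,"offset":[2.5,0.0,0.3],"angular":[0.1,0.0,-0.5]},{"grip":1,"offset":[5.0,-0.0,0.7],"angular":[0.1,0.0,-0.9]},{"grip":1,"offset":[7.4,-0.1,1.0],"angular":[0.2,0.0,-1.4]},{"grip":1,"offset":[9.9,-0.2,1.4],"angular":[0.3,0.0,-1.9]},{"grip":1,"offset":[12.4,-0.2,1.7],"angular":[0.3,0.0,-2.4]},{"grip":1,"offset":[14.9,-0.4,2.1],"angular":[0.4,0.0,-2.8]},{"grip":1,"offset":[17.3,-0.5,2.4],"angular":[0.5,0.0,-3.3]},{"grip":1,"offset":[19.8,-0.6,2.7],"angular":[0.5,0.0,-3.8]},{"grip":1,"offset":[22.3,-0.8,3.1],"angular":[0.6,0.0,-4.3]},{"grip":1,"offset":[24.7,-1.0,3.4],"angular":[0.7,0.0,-4.7]}]
```

View pics/wrist_9.png

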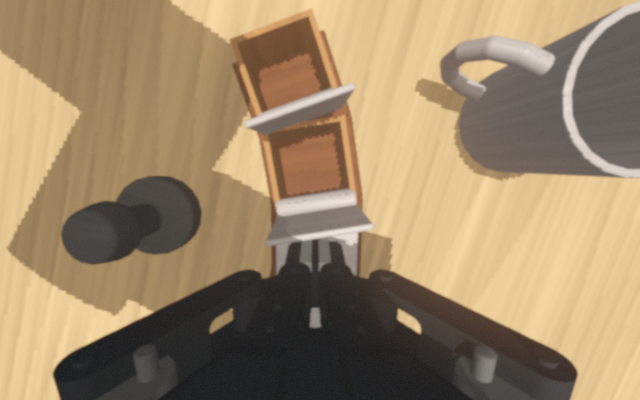

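```bash
python3 -m crank '[{"grip":1,"offset":[2.5,0,0.3],"angular":[0.1,0,-0.5]},{"grip":1,"offset":[5.0,0,0.7],"angular":[0.1,0,-0.9]},{"grip":1,"offset":[7.4,-0.1,1.0],"angular":[0.2,0,-1.4]},{"grip":1,"offset":[9.9,-0.2,1.4],"angular":[0.3,0,-1.9]},{"grip":1,"offset":[12.4,-0.2,1.7],"angular":[0.3,0,-2.4]},{"grip":1,"offset":[14.9,-0.4,2.1],"angular":[0.4,0,-2.8]},{"grip":1,"offset":[17.3,-0.5,2.4],"angular":[0.5,0,-3.3]},{"grip":1,"offset":[19.8,-0.6,2.7],"angular":[0.5,0,-3.8]},{"grip":1,"offset":[22.3,-0.8,3.1],"angular":[0.6,0,-4.3]},{"grip":1,"offset":[24.7,-1.0,3.4],"angular":[0.7,0,-4.7]}]'; python3 fin.py '[[24.7,-1.0,3.4],[0.7,0,-4.7]]' 10 side;  python3 nxt.py 133 158 53 53 10
```

```text
t: 11.55
tcp_pos: [0.5468, -0.0065, 0.0533]
tool_rot: [0.57, 0.819, 0.039, -0.057]
force: [1.2, -2.5, 2.7]
finger_gap: -0.0
cmd [ 0.5474 -0.0068  0.053 ]
t 11.55 meas [ 0.5468 -0.0065  0.0533] r 0.2996 s 133.5 F [ 1.2 -2.5  2.7]
[{"grip":1,"offset":[2.5,-0.0,0.4],"angular":[0.0,0.0,-0.5]},{"grip":1,"offset":[5.0,-0.1,0.7],"angular":[0.1,0.0,-1.0]},{"grip":1,"offset":[7.5,-0.1,1.1],"angular":[0.1,0.0,-1.4]},{"grip":1,"offset":[9.9,-0.2,1.4],"angular":[0.2,0.0,-1.9]},{"grip":1,"offset":[12.4,-0.3,1.8],"angular":[0.3,0.0,-2.4]},{"grip":1,"offset":[14.9,-0.4,2.1],"angular":[0.3,0.0,-2.9]},{"grip":1,"offset":[17.4,-0.5,2.5],"angular":[0.4,0.0,-3.3]},{"grip":1,"offset":[19.8,-0.7,2.8],"angular":[0.5,0.0,-3.8]},{"grip":1,"offset":[22.3,-0.9,3.1],"angular":[0.5,0.0,-4.3]},{"grip":1,"offset":[24.8,-1.1,3.5],"angular":[0.6,0.0,-4.8]}]
```

View pics/side_10.png

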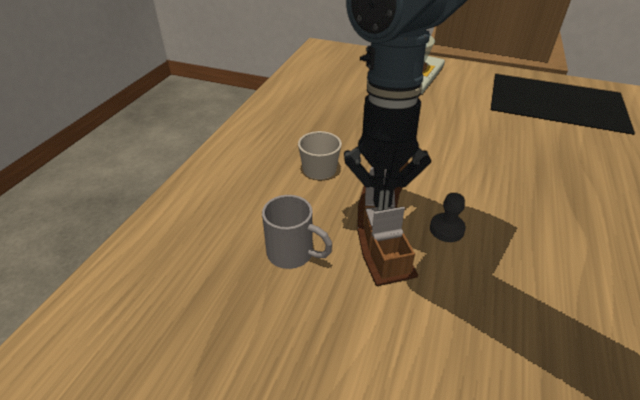

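Lid 4 is going down and only lid 5 at (388,222) still stands.

```bash
python3 -m crank '[{"grip":1,"offset":[2.5,0,0.4],"angular":[0,0,-0.5]},{"grip":1,"offset":[5.0,-0.1,0.7],"angular":[0.1,0,-1.0]},{"grip":1,"offset":[7.5,-0.1,1.1],"angular":[0.1,0,-1.4]},{"grip":1,"offset":[9.9,-0.2,1.4],"angular":[0.2,0,-1.9]},{"grip":1,"offset":[12.4,-0.3,1.8],"angular":[0.3,0,-2.4]},{"grip":1,"offset":[14.9,-0.4,2.1],"angular":[0.3,0,-2.9]},{"grip":1,"offset":[17.4,-0.5,2.5],"angular":[0.4,0,-3.3]},{"grip":1,"offset":[19.8,-0.7,2.8],"angular":[0.5,0,-3.8]},{"grip":1,"offset":[22.3,-0.9,3.1],"angular":[0.5,0,-4.3]},{"grip":1,"offset":[24.8,-1.1,3.5],"angular":[0.6,0,-4.8]}]'; python3 fin.py '[[24.8,-1.1,3.5],[0.6,0,-4.8]]' 11 wrist;  python3 nxt.py 158 183 53 53 10
```

```text
t: 12.6
tcp_pos: [0.5369, 0.0167, 0.0533]
tool_rot: [0.535, 0.842, 0.037, -0.058]
force: [1.8, -3.1, 3.6]
finger_gap: 0.001
cmd [0.5376 0.0163 0.053 ]
t 12.6 meas [0.5369 0.0167 0.0533] r 0.2995 s 158.7 F [ 1.8 -3.1  3.6]
[{"grip":1,"offset":[2.5,0.0,0.3],"angular":[0.1,0.0,-0.4]},{"grip":1,"offset":[4.9,-0.0,0.7],"angular":[0.1,0.0,-0.9]},{"grip":1,"offset":[7.4,-0.1,1.0],"angular":[0.2,0.0,-1.4]},{"grip":1,"offset":[9.9,-0.1,1.4],"angular":[0.3,0.0,-1.8]},{"grip":1,"offset":[12.4,-0.2,1.7],"angular":[0.3,0.0,-2.3]},{"grip":1,"offset":[14.8,-0.3,2.1],"angular":[0.4,0.0,-2.8]},{"grip":1,"offset":[17.3,-0.5,2.4],"angular":[0.5,0.0,-3.3]},{"grip":1,"offset":[19.8,-0.6,2.8],"angular":[0.5,0.0,-3.7]},{"grip":1,"offset":[22.2,-0.8,3.1],"angular":[0.6,0.0,-4.2]},{"grip":1,"offset":[24.7,-1.0,3.4],"angular":[0.7,0.0,-4.7]}]
```

View pics/wrist_11.png

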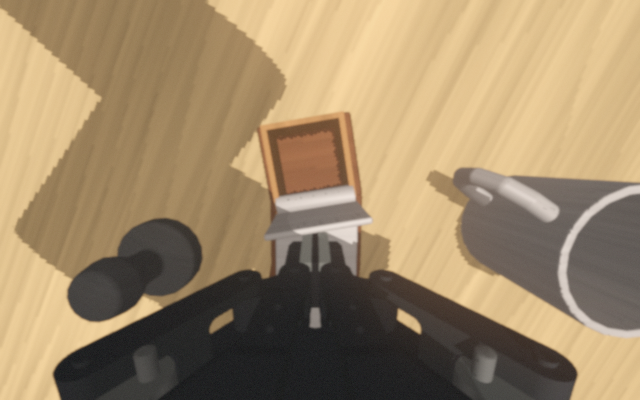

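```bash
python3 -m crank '[{"grip":1,"offset":[2.5,0,0.3],"angular":[0.1,0,-0.4]},{"grip":1,"offset":[4.9,0,0.7],"angular":[0.1,0,-0.9]},{"grip":1,"offset":[7.4,-0.1,1.0],"angular":[0.2,0,-1.4]},{"grip":1,"offset":[9.9,-0.1,1.4],"angular":[0.3,0,-1.8]},{"grip":1,"offset":[12.4,-0.2,1.7],"angular":[0.3,0,-2.3]},{"grip":1,"offset":[14.8,-0.3,2.1],"angular":[0.4,0,-2.8]},{"grip":1,"offset":[17.3,-0.5,2.4],"angular":[0.5,0,-3.3]},{"grip":1,"offset":[19.8,-0.6,2.8],"angular":[0.5,0,-3.7]},{"grip":1,"offset":[22.2,-0.8,3.1],"angular":[0.6,0,-4.2]},{"grip":1,"offset":[24.7,-1.0,3.4],"angular":[0.7,0,-4.7]}]'; python3 fin.py '[[24.7,-1.0,3.4],[0.7,0,-4.7]]' 12 side;  python3 nxt.py 183 208 53 53 10
```

```text
t: 13.65
tcp_pos: [0.5257, 0.0387, 0.0533]
tool_rot: [0.5, 0.863, 0.035, -0.06]
force: [2.0, -3.7, 4.3]
finger_gap: 0.0
cmd [0.5261 0.0384 0.053 ]
t 13.65 meas [0.5257 0.0387 0.0533] r 0.2997 s 183.5 F [ 2.  -3.7  4.3]
[{"grip":1,"offset":[2.5,0.0,0.4],"angular":[0.0,0.0,-0.5]},{"grip":1,"offset":[5.0,-0.0,0.7],"angular":[0.1,0.0,-0.9]},{"grip":1,"offset":[7.4,-0.1,1.1],"angular":[0.2,0.0,-1.4]},{"grip":1,"offset":[9.9,-0.2,1.4],"angular":[0.2,0.0,-1.9]},{"grip":1,"offset":[12.4,-0.2,1.8],"angular":[0.3,0.0,-2.3]},{"grip":1,"offset":[14.9,-0.4,2.1],"angular":[0.4,0.0,-2.8]},{"grip":1,"offset":[17.3,-0.5,2.5],"angular":[0.4,0.0,-3.3]},{"grip":1,"offset":[19.8,-0.6,2.8],"angular":[0.5,0.0,-3.8]},{"grip":1,"offset":[22.3,-0.8,3.2],"angular":[0.6,0.0,-4.2]},{"grip":1,"offset":[24.7,-1.0,3.5],"angular":[0.6,0.0,-4.7]}]
```

View pics/side_12.png

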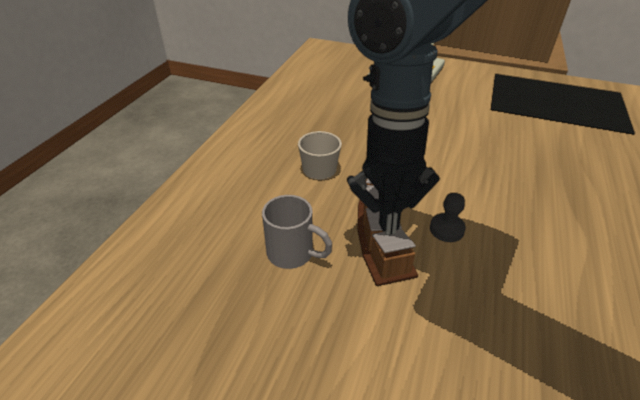

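Lid 5 is down to a small angle, so I'll sweep on over it.

```bash
python3 -m crank '[{"grip":1,"offset":[2.5,0,0.4],"angular":[0,0,-0.5]},{"grip":1,"offset":[5.0,0,0.7],"angular":[0.1,0,-0.9]},{"grip":1,"offset":[7.4,-0.1,1.1],"angular":[0.2,0,-1.4]},{"grip":1,"offset":[9.9,-0.2,1.4],"angular":[0.2,0,-1.9]},{"grip":1,"offset":[12.4,-0.2,1.8],"angular":[0.3,0,-2.3]},{"grip":1,"offset":[14.9,-0.4,2.1],"angular":[0.4,0,-2.8]},{"grip":1,"offset":[17.3,-0.5,2.5],"angular":[0.4,0,-3.3]},{"grip":1,"offset":[19.8,-0.6,2.8],"angular":[0.5,0,-3.8]},{"grip":1,"offset":[22.3,-0.8,3.2],"angular":[0.6,0,-4.2]},{"grip":1,"offset":[24.7,-1.0,3.5],"angular":[0.6,0,-4.7]}]'; python3 fin.py '[[24.7,-1.0,3.5],[0.6,0,-4.7]]' 13 wrist side;  python3 nxt.py 208 218 53 53 4; python3 -c "
import cv2
im=cv2.imread('pics/side_13.png')[150:300,320:470]; cv2.imwrite('pics/side13c.png',cv2.resize(im,None,fx=4,fy=4))"
```

```text
t: 14.7
tcp_pos: [0.5122, 0.06, 0.0533]
tool_rot: [0.463, 0.883, 0.033, -0.061]
force: [1.3, -2.0, 4.6]
finger_gap: -0.0
cmd [0.5128 0.0595 0.053 ]
t 14.7 meas [0.5122 0.06   0.0533] r 0.2997 s 208.7 F [ 1.3 -2.   4.6]
[{"grip":1,"offset":[2.5,-0.0,0.4],"angular":[0.1,0.0,-0.5]},{"grip":1,"offset":[5.0,-0.1,0.7],"angular":[0.2,0.0,-1.0]},{"grip":1,"offset":[7.5,-0.1,1.0],"angular":[0.2,0.0,-1.4]},{"grip":1,"offset":[9.9,-0.2,1.4],"angular":[0.3,0.0,-1.9]}]
```

View pics/side13c.png

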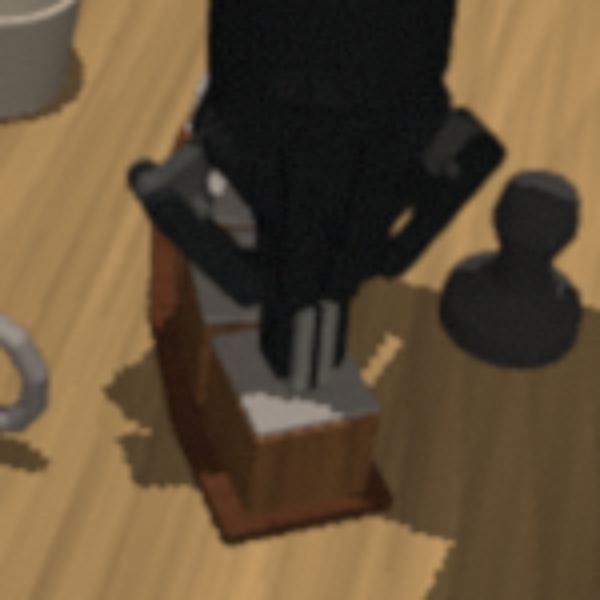

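View pics/wrist_13.png

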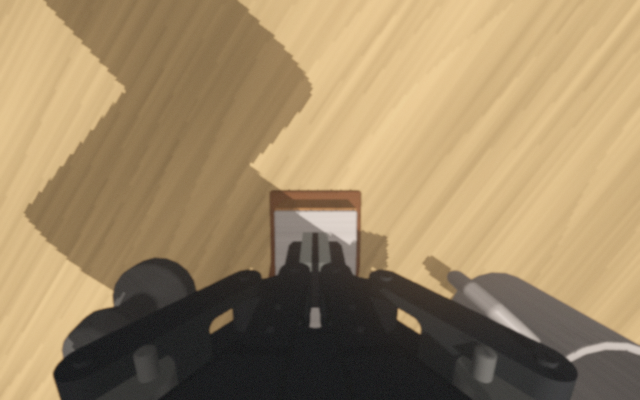

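Lid 5 lies flat. I'll run 7 mm further along it, then lift straight up.

```bash
python3 -m crank '[{"grip":1,"offset":[2.5,0,0.4],"angular":[0.1,0,-0.5]},{"grip":1,"offset":[5.0,-0.1,0.7],"angular":[0.2,0,-1.0]},{"grip":1,"offset":[7.5,-0.1,1.0],"angular":[0.2,0,-1.4]},{"grip":1,"offset":[7.5,-0.1,1.0],"angular":[0.2,0,-1.4]},{"grip":1,"offset":[7.9,-0.1,-2],"angular":[0.2,0,-1.4]},{"grip":1,"offset":[8.5,-0.1,-6],"angular":[0.2,0,-1.4]},{"grip":1,"offset":[10,-0.1,-17],"angular":[0.2,0,-1.4]},{"grip":1,"offset":[14,-0.1,-45],"angular":[0.2,0,-1.4]},{"grip":1,"offset":[20,-0.1,-88],"angular":[0.2,0,-1.4]},{"grip":1,"offset":[26,-0.1,-130],"angular":[0.2,0,-1.4]}]'; python3 fin.py '[[26,-0.1,-130],[0.2,0,-1.4]]' 14 side wrist top; python3 -c "
import cv2
im=cv2.imread('pics/side_14.png')[110:300,320:470]; cv2.imwrite('pics/side14c.png',cv2.resize(im,None,fx=3.1,fy=3.1))"
```

```text
t: 15.8
tcp_pos: [0.5062, 0.0664, 0.1869]
tool_rot: [0.453, 0.889, 0.031, -0.063]
force: [0.6, -0.3, -1.0]
finger_gap: 0.002
cmd [0.5083 0.0658 0.1853]
t 15.8 meas [0.5062 0.0664 0.1869] r 0.2986 s 217.4 F [ 0.6 -0.3 -1. ]
```

View pics/side14c.png

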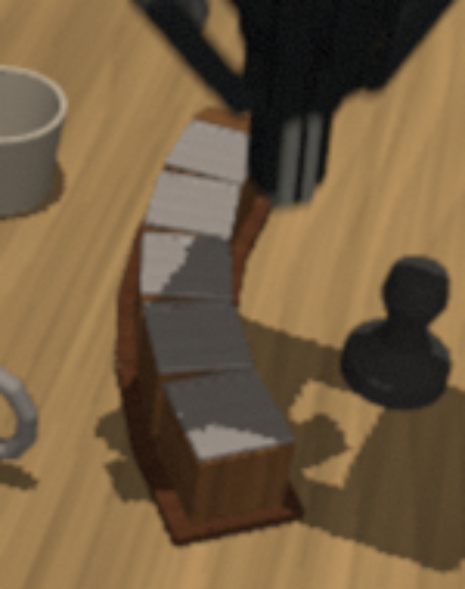

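View pics/wrist_14.png

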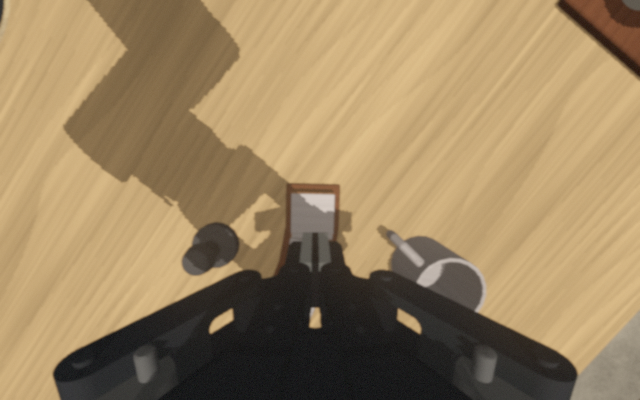

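All five lids lie flat shut. I'll let the arm settle, compare the loose objects with the first picture, and check the lid edges for any lift.

```bash
python3 -m crank '[{"grip":1,"offset":[-40,0,-20],"angular":[0,0,0]},{"grip":1,"offset":[-80,0,-30],"angular":[0,0,0]},{"grip":1,"offset":[-80,0,-30],"angular":[0,0,0]},{"grip":1,"offset":[-80,0,-30],"angular":[0,0,0]},{"grip":1,"offset":[-80,0,-30],"angular":[0,0,0]}]'
python3 - <<'E'
from station import vision,manip
import cv2,numpy as np
a=cv2.imread("pics/side0.png").astype(int); d=vision.snapshot("side"); b=d["pixels"][:,:,::-1]; cv2.imwrite("pics/side_15.png",b); b=b.astype(int)
np.savez("side_f.npz",**d)
for n,(x0,y0,x1,y1) in dict(cup=(296,128,345,182),mug=(258,192,330,270),tamper=(440,190,466,240)).items():
    A=a[y0:y1,x0:x1].mean(2).astype(np.float32);B=b[y0:y1,x0:x1].mean(2).astype(np.float32)
    print(n,abs(A-B).mean().round(2),cv2.phaseCorrelate(A,B))
s=manip.sense(); print(s["t"],s["tcp_pos"],s["force"])
E
sed -e 's/"side.npz"/"side_f.npz"/' ov.py > ov2.py; python3 ov2.py .266 -.111 .258 fin >/dev/null
```

```text
t: 16.45
tcp_pos: [0.5546, -0.0004, 0.2029]
tool_rot: [0.453, 0.889, 0.031, -0.064]
force: [0.2, 0.6, -0.9]
finger_gap: -0.003
cup 7.38 ((0.001927059034528611, 0.016284693417283336), 0.9564626513587104)
mug 6.75 ((0.05197527356399689, 0.02511079497629254), 0.9502421067820654)
tamper 13.33 ((1.0036224720449436, -0.1067002808891182), 0.7157004239824083)
16.5 [ 5.54699494e-01 -2.09084835e-04  2.03170710e-01] [0.17750628 1.13188926 0.30188258]
```

View pics/fin_s.png

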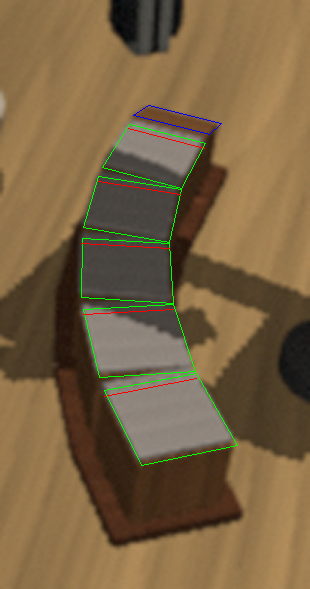

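Run:
```python
import cv2,numpy as np
for f in ("side0","side_14","side_15"):
    b=cv2.imread(f"pics/{f}.png"); s=b[185:245,425:475]; m=(s.max(2)<70)&(s.max(2).astype(int)-s.min(2)<22)
    n,l,st,c=cv2.connectedComponentsWithStats(m.astype(np.uint8)); i=1+st[1:,4].argmax(); print(f,st[i],c[i])
```

```text
side0 [   5    8   35   49 1156] [24.16262976 34.69809689]
side_14 [   5    8   35   49 1154] [24.15944541 34.86741768]
side_15 [   5    8   36   49 1189] [24.10428932 34.91589571]
```

The tamper hasn't moved. The 1 px shift in the correlation came from the hand's shadow. Handing in.

```bash
python3 -c "
from station import manip
print(manip.sign_off())"
```

```text
the job is handed in; nothing more can be done
None
```

I folded all five lids shut in one sweep from the robot's right to its left. The fingers were shut and tilted about 8° so they rode over the hinges. The hand stayed on the row until lid 5 was flat, then lifted clear. The clock read 16.5 s of the 42 s allowed.

- **Force:** the upward force on the tool stayed under about 5 N in the readings taken after each step. Peaks between readings were not recorded.
- **Lids:** in the final side picture all five lids fill their box outlines and lie flat. I judged this by eye from that picture; there is no reading of the hinge angles.
- **Cup and mug:** neither moved, to within 0.1 pixel of the first picture.
- **Tamper:** a first check suggested a 1-pixel shift. Measuring its outline directly showed no real movement (at most 0.2 pixel), and the hand's shadow caused the difference.
- **Rack position:** my rack fit was about 3 mm off at the lead-in end, which had no visible effect on the sweep.

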